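# Put the standards back on their own plates

### The arm

A 6-joint arm with a two-finger parallel gripper is mounted at the origin on a cart in front of the work surface, level with it; the furniture and walls round the work are solid. World frame = base frame: x ahead of the robot, y to its left, z up, the work surface at z = 0. Lengths are in mm, angles in degrees, forces in N, time in s.
With the tool pointing down it reaches from about 300 to 850 mm from the base axis. Payload 4.2 kg.
Tool frame: the origin (TCP) lies midway between the tips of the shut fingers; the grasp point (between the pads) lies 19 mm behind it; z points along the fingers, y is the line along which they close (so a half turn about z gives the same grasp; the last joint's range is limited). The gripper opens to 91 mm and grips with 3 to 60 N. Pads are 32 mm wide; open, the fingers measure 118 mm over their backs; the gripper's body (76 mm by 178 mm) begins 60 mm behind the grasp point.
Start: joints at [-72.307, 18.312, 89.639, -0, 72.044, -1.146], TCP at [185.675, -544.213, 213.976] pointing down, gripper open.
Joint ranges: [-177.97, 177.97], [-48.28, 115.42], [12.27, 149.76], [-77.06, 257.06], [2.81, 150.46], [-146.56, 146.56]. Speed limits (degrees/s): [147.25, 147.25, 180, 180, 180, 180].

### API

Orientations are given as [roll, pitch, yaw] about the fixed x, y, z axes, in that order (R = Rz(yaw) Ry(pitch) Rx(roll)).
In Python, from workcell import env gives the robot as it stands.
- The arm moves only by the shell command python3 -m jog 'ROWS' [FORCE]. ROWS is a JSON object of lists of equal length, an entry for each row: "jaw": the finger opening in mm, from 0 to 91.2; "slide": the shift along the tool's x, y, z in units of 30 mm (1.0 is 30 mm), a list of three; "spin": the turn about the tool's z in units of 8 degrees (1.0 is 8 degrees). In form: {"jaw": [jaw, ...], "slide": [[dx, dy, dz], ...], "spin": [spin, ...]}. A call has 1 to 10 rows; each row shifts and turns the commanded pose from where the row before left it, along the tool's axes as they then stand; what a row does not reach is not made up. A row lasts 1/10 s, in which the tool goes at most 50 mm and 8.59 degrees, less where a joint would pass 70% of its speed; a pose out of reach is approached as far as the arm can. A call is refused whole if a number of a shift passes 1 or a number of a turn 1, either way. A call with a gripper value outside its range is refused whole. The fingers move at their own pace and stop on an object; FORCE is the grip in N (left out, the last holds). Time passes only in rows, so rows that do not move let the fingers close. It gives the time, the measured TCP pose, the force, the opening and the grip force at its end, in the units of the state.
- env.state(): the state, without advancing time (a new reading comes with each control period).
- env.grab_frame(name): name is "scene" or "top"; returns the picture (400x640x3 uint8, red, green, blue); there is no depth.
- env.camera_model(name): a dict with "fx", "fy", "cx", "cy" (pixels), "camera_from_world" (4x4, takes a point from world to camera coordinates). Camera axes: x right, y up, looking along -z (the intrinsics and any distortion apply to the point x, -y, -z); pixel columns grow to the right and rows downward; lengths in mm; the calibration is good to about 2 mm. A picture is of the moment at which its call begins. camera_model takes no time and is no camera call.
- env.job_done(): hands the job in; it is judged then, once.
The state is a dict: "time_s": time; "qpos": joint angles; "qvel": joint speeds; "effort": joint torques, N m; "ee_pos": TCP position; "ee_rot": TCP orientation; "force": force on the tool from outside, world axes, zero at the start; "torque": the same for the moment, N m; "gripper_width": finger opening in mm; "gripper_force": force on a finger pad.
Only numpy, scipy, OpenCV 4.12 (cv2) and the standard library are available. Lean on these libraries where they do the work, as an engineer would, in place of code of your own. Each camera call takes 0.05 s, during which the arm holds its last target. There are 200 camera calls.

### The job

The three bottles and the steel check weight that stand on the metal plates have been put back on each other's plates: sort them out, so that the largest bottle stands in the middle of the largest round plate, the medium bottle on the medium round plate, the smallest bottle on the smallest round plate and the weight on the square plate. Every plate is taken at the start, so park things on the empty cork mat on the way. Set everything down upright without dropping or toppling it, and leave the glass beaker among the plates where it is.

Things in the scene. Friction and masses are not known exactly. Their poses are not given: they have to be found in the camera images.
- bottle_large: Largest bottle: amber-brown bottle, screw-on black cap, 62 mm diameter, 135 mm tall, about 0.34 kg. The cap is 38 mm in diameter and spans heights 116 to 135 mm; below it the shoulder widens. Origin: centre of its underside, z up; round, yaw means nothing. Starts on the smallest round plate or on the square plate.
- bottle_medium: Medium bottle: cream-coloured bottle, screw-on white cap, 50 mm diameter, 105 mm tall, about 0.19 kg. The cap is 32 mm in diameter and spans heights 90 to 105 mm; below it the shoulder widens. Origin: centre of its underside, z up; round, yaw means nothing. Starts on the smallest round plate or on the square plate.
- bottle_small: Smallest bottle: white bottle, screw-on blue cap, 44 mm diameter, 82 mm tall, about 0.12 kg. The cap is 29 mm in diameter and spans heights 70 to 82 mm; below it the shoulder widens. Origin: centre of its underside, z up; round, yaw means nothing. Starts on the largest or on the medium round plate.
- weight: Steel check weight (200 g): upright cylinder with a knob on top, 29 mm diameter, 55 mm tall; the straight body, which can be gripped, takes up about the lower 35 mm. Origin: centre of its underside, z up; round, yaw means nothing. Starts on the largest or on the medium round plate.
- plate_large: Largest round stand plate: steel disc with a grey top inlay, 130 mm diameter. Fixed to the worktop, 6 mm thick, flat on top with nothing standing up. Origin: centre of its underside, z up. The largest bottle belongs on it.
- plate_medium: Medium round stand plate: steel disc with a grey top inlay, 105 mm diameter. Fixed to the worktop, 6 mm thick, flat on top with nothing standing up. Origin: centre of its underside, z up. The medium bottle belongs on it.
- plate_small: Smallest round stand plate: steel disc with a grey top inlay, 80 mm diameter. Fixed to the worktop, 6 mm thick, flat on top with nothing standing up. Origin: centre of its underside, z up. The smallest bottle belongs on it.
- plate_square: Square stand plate: steel with a grey top inlay, 80 x 80 mm. Fixed to the worktop, 6 mm thick, flat on top with nothing standing up. Origin: centre of its underside, z up. The weight belongs on it.
- cork_mat: Brown cork mat, 120 mm (its x) x 90 mm (its y), empty at the start: the free spot for parking. Fixed to the worktop, 6 mm thick, flat on top with nothing standing up. Origin: centre of its underside, z up. The mat, the four plates and the beaker lie in two rows of three, at least about 155 mm apart centre to centre; which lies where differs each time.
- beaker: Small glass beaker with a little pale residue, 52 mm diameter, 68 mm tall, loose on the worktop among the plates: a bystander to be left alone. Other bottles and beakers farther back and to the left are part of the room. The origin is the centre of its underside, z up.
Things that resemble listed ones, but are neither listed nor needed, are in the scene too. Leave any red or turquoise look-alike of the weight alone.

How it is judged:
By the outcome, as a careful person would: the job done as asked, in the order asked, and still so for the second after the job is handed in, with the robot touching nothing.
It also fails if it takes over 152 s, if anything falls off the work surface, if the arm or the gripper's body presses on something with over 40 N, if the wrist force passes 120 N, or if a joint passes its speed limit or range.

## Working session

There is one attempt and no reset: what is moved stays moved. The work goes in short steps, Python scripts to look and compute and a shell command to move; the robot and the scene stay as the last step left them, time stands still between calls to the robot, and variables do not carry over. Pictures are saved under pics/ and viewed, at most 14 in all, crops included, and the job is handed in when it is done.

```bash
mkdir -p pics; ls; python3 - <<'E'
from workcell import env
import cv2, numpy as np
s=env.state(); print({k:np.round(v,2).tolist() for k,v in s.items()})
for n in("scene","top"):
    im=env.grab_frame(n); cv2.imwrite(f"pics/{n}0.png",im[:,:,::-1]); m=env.camera_model(n); print(n,{k:np.round(v,4).tolist() if not isinstance(v,str) else v for k,v in m.items()})
E
```

```text
pics
{'time_s': 0.0, 'qpos': [-72.31, 18.35, 89.71, 0.0, 72.04, -1.15], 'qvel': [-0.09, -0.02, 0.02, -0.04, -0.03, 0.03], 'effort': [-0.0, -41.25, -23.2, 0.07, 0.05, -0.0], 'ee_pos': [185.54, -543.71, 213.13], 'ee_rot': [-179.9, -0.0, 18.84], 'force': [0.04, -0.19, 0.36], 'torque': [-0.02, -0.02, -0.01], 'gripper_force': 0.0, 'gripper_width': 91.36}
scene {'fx': 446.0593, 'fy': 446.0593, 'cx': 320.3535, 'cy': 197.4375, 'camera_from_world': [[-0.8164, -0.5774, -0.0014, 510.371], [0.3775, -0.5356, 0.7554, -245.6354], [-0.4369, 0.6162, 0.6553, -698.1867], [0.0, 0.0, 0.0, 1.0]]}
top {'fx': 377.1495, 'fy': 377.1495, 'cx': 318.2033, 'cy': 198.9471, 'camera_from_world': [[-0.0041, -1.0, 0.0074, 50.9565], [0.9939, -0.0033, 0.1105, -606.6867], [-0.1105, 0.0078, 0.9938, -1007.4519], [0.0, 0.0, 0.0, 1.0]]}
```

View pics/scene0.png

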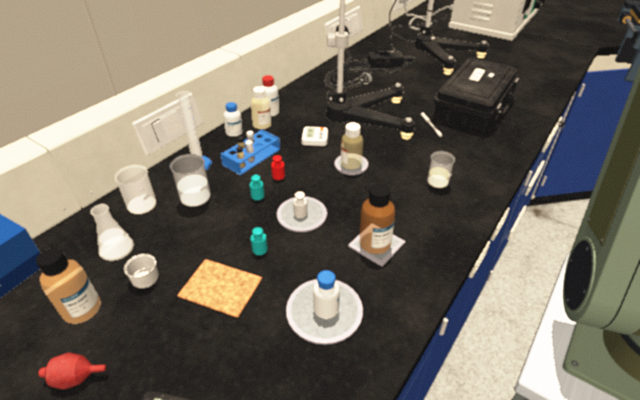

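View pics/top0.png

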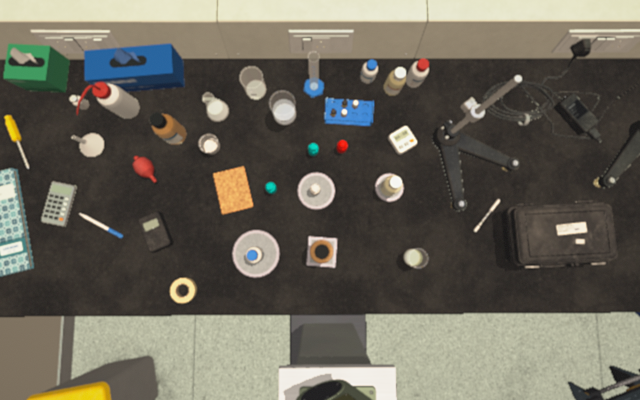

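Identified in both views: large bottle (amber, black cap) on the square plate, scene (378,225) / top (322,252). Medium bottle on the smallest plate, (352,150) / (390,186). Small bottle (blue cap) on the largest plate, (326,297) / (255,253). The pale weight is on the medium plate, (300,207) / (316,190). Cork mat is at (220,287) / (234,190), beaker at (440,170) / (415,258). Weight candidates in the top view are turquoise (270,187) and (313,148), red (342,145), and the steel one at (316,190). Only the last is steel and standing on a plate.

```bash
cat > h.py <<'E'
import cv2, numpy as np
from workcell import env
CM={n:env.camera_model(n) for n in("scene","top")}
def ray(n,p):
    m=CM[n];T=np.array(m["camera_from_world"]);R,t=T[:3,:3],T[:3,3]
    p=np.atleast_2d(p).astype(float)
    d=np.c_[(p[:,0]-m["cx"])/m["fx"],-(p[:,1]-m["cy"])/m["fy"],-np.ones(len(p))]@R
    return -R.T@t,d/np.linalg.norm(d,axis=1)[:,None]
def plane(n,p,z):
    c,d=ray(n,p);return (c+d*((z-c[2])/d[:,2])[:,None])[:,:2]
def tri(ps,pt):
    c1,d1=ray("scene",ps);c2,d2=ray("top",pt);d1,d2=d1[0],d2[0]
    s=np.linalg.lstsq(np.c_[d1,-d2],c2-c1,rcond=None)[0]
    a,b=c1+s[0]*d1,c2+s[1]*d2
    return (a+b)/2,np.linalg.norm(a-b)
def circ(q):
    A=np.c_[2*q,np.ones(len(q))];x=np.linalg.lstsq(A,(q**2).sum(1),rcond=None)[0]
    return x[:2],np.sqrt(x[2]+x[:2]@x[:2])
def blob(mask,seed):
    n,l,s,c=cv2.connectedComponentsWithStats(mask.astype(np.uint8))
    ys,xs=np.nonzero(l);i=np.argmin((xs-seed[0])**2+(ys-seed[1])**2);k=l[ys[i],xs[i]]
    return l==k,c[k],s[k]
E
python3 - <<'E'
from h import *
I={n:cv2.imread(f"pics/{n}0.png") for n in CM}
a=cv2.resize(I["scene"][120:350,170:470],None,fx=2.6,fy=2.6,interpolation=cv2.INTER_CUBIC)[:598]
cv2.imwrite("pics/cropS.png",a)
b=cv2.resize(I["top"][130:290,200:440],None,fx=3.3,fy=3.3,interpolation=cv2.INTER_CUBIC)
cv2.imwrite("pics/cropT.png",b)
for n,pl in dict(top=dict(L=(235,262),M=(303,195),S=(380,195),Q=(312,262)),scene=dict(L=(300,320),M=(285,215),S=(342,165),Q=(360,245))).items():
    hsv=cv2.cvtColor(I[n],cv2.COLOR_BGR2HSV)
    for k,s in pl.items():
        m,c,st=blob(hsv[...,2]>95,s)
        h=cv2.convexHull(cv2.findContours(m.astype(np.uint8),0,1)[0][0])[:,0]
        q=plane(n,h,6); c,r=circ(q); e=abs(np.hypot(*(q-c).T)-r)
        q2=q[e<np.median(e)*2.5]; c2,r2=circ(q2)
        print(n,k,st,c.round(1),r.round(1),e.max().round(1),'|',c2.round(1),r2.round(1), cv2.minAreaRect(q.astype(np.float32)))
    m,c,st=blob((hsv[...,1]>100)&(hsv[...,2]>140),(234,190) if n=="top" else (220,287))
    q=plane(n,np.argwhere(m)[:,::-1],6); print(n,'mat',st,q.mean(0).round(1),cv2.minAreaRect(q.astype(np.float32)))
E
```

```text
top L [ 232  229   48   49 1839] [459.  223.5] 66.7 0.5 | [459.  223.5] 66.7 ((459.4318542480469, 223.78768920898438), (132.63375854492188, 130.85986328125), 0.42073285579681396)
top M [ 297  172   39   38 1160] [634.7  54.8] 54.4 0.6 | [634.7  54.8] 54.4 ((634.3700561523438, 54.61869812011719), (107.9841079711914, 106.00746154785156), 89.8405532836914)
top S [375 173  29  29 680] [ 644.3 -154. ] 41.8 1.0 | [ 644.3 -154. ] 41.8 ((643.6502075195312, -153.34576416015625), (80.22955322265625, 80.50348663330078), 89.80756378173828)
top Q [306 235  32  34 765] [464.5  41.1] 53.7 8.9 | [464.3  40.4] 54.9 ((462.4958190917969, 39.10874557495117), (83.69888305664062, 85.8735580444336), 85.21578979492188)
top mat [ 213  166   40   48 1385] [636.9 291.1] ((637.1775512695312, 290.96929931640625), (121.51713562011719, 92.23216247558594), 13.980591773986816)
scene L [ 285  270   79   75 4250] [461.  219.8] 69.2 10.1 | [460.  221.8] 68.0 ((458.75701904296875, 224.15672302246094), (131.50575256347656, 133.34791564941406), 78.05255889892578)
scene M [ 276  191   52   41 1535] [637.2  52.9] 56.8 10.4 | [636.1  53.8] 56.2 ((634.2196655273438, 56.59834671020508), (109.36328887939453, 110.43468475341797), 86.3117446899414)
scene S [ 334  121   35   54 1218] [ 682.5 -216.3] 105.9 28.5 | [ 682. -215.] 108.5 ((683.5379028320312, -213.07611083984375), (81.85029602050781, 234.59739685058594), 33.946075439453125)
scene Q [ 348  199   58   67 2129] [484.    5.3] 82.5 17.1 | [480.4   1.4] 83.0 ((473.56915283203125, 4.406585693359375), (105.15936279296875, 183.36642456054688), 18.023029327392578)
scene mat [ 177  259   85   58 2903] [635.2 293.5] ((636.8627319335938, 292.02899169921875), (122.5313720703125, 93.50959777832031), 13.864822387695312)
```

View pics/cropS.png

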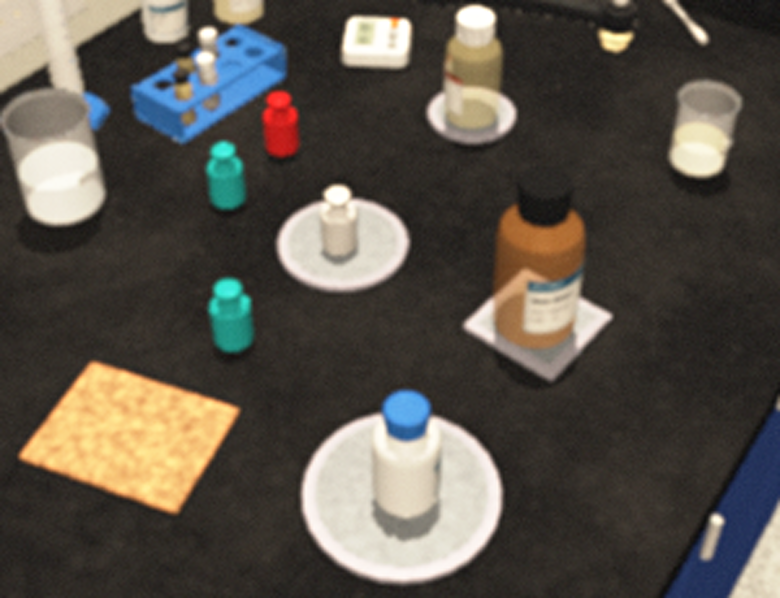

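View pics/cropT.png

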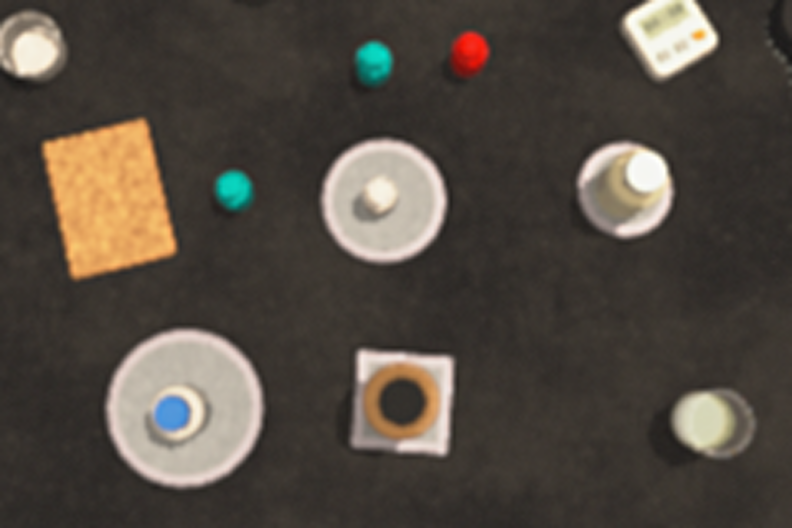

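Crops: the steel weight is at crop (340,222) in the scene view, on the medium plate. The turquoise and red ones stand off the plates, so the identity is confirmed. The large bottle's straight flank reaches well up below its cap.

```bash
python3 - <<'E'
from h import *
o=lambda p,f,x,y:((p[0]+.5)/f-.5+x,(p[1]+.5)/f-.5+y)
S=lambda *p:o(p,2.6,170,120); T=lambda *p:o(p,3.3,200,130)
# cap/knob tops and plate centres, read off the two crops
for k,s,t in [("small top",S(407,408),T(172,412)),("med top",S(475,21),T(647,171)),("large top",S(546,185),T(402,399)),("knob top",S(337,193),T(379,194)),
 ("plateL",S(402,494),T(185,408)),("plateM",S(343,243),T(385,200)),("plateS",S(472,116),T(626,189)),
 ("Q left",S(464,324),T(358,350)),("Q bot",S(551,381),T(352,449)),("Q right",S(612,317),T(448,456)),("mat a",S(93,361),T(146,118)),("mat b",S(178,514),T(72,279))]:
    p,e=tri(s,t); print(k,p.round(1),'gap',e.round(1))
top=cv2.imread("pics/top0.png");h=cv2.cvtColor(top,cv2.COLOR_BGR2HSV)
H,Sa,V=[h[...,i].astype(int) for i in range(3)]
for k,m,seed,z in [("small",(Sa>120)&(H>95)&(H<125)&(V>120),(251,254),88),("med",(V>215)&(Sa<40),(396,181),111),("large",V<60,(322,250),141),("weight",(V>185)&(Sa<60),(314,189),40)]:
    if k=="large":
        w=np.zeros_like(V,bool);w[235:268,306:340]=1;m=m&w
    b,c,s=blob(m,seed);print(k,c,s,plane("top",c,z).round(1))
E
```

```text
small top [457.7 220.5  87.1] gap 0.1
med top [ 643.9 -151.7  103.6] gap 0.1
large top [467.8  41.8 136.5] gap 1.1
knob top [633.5  59.4  59.9] gap 2.4
plateL [458.3 223.9   1.9] gap 0.4
plateM [635.4  53.8   1.8] gap 0.2
plateS [ 644.5 -155.9   -1.6] gap 0.7
Q left [505.6  76.7   6.3] gap 1.7
Q bot [424.6  83.1   2. ] gap 3.2
Q right [418.1   1.8   2.2] gap 2.4
mat a [707.4 260.7   3.4] gap 0.5
mat b [567.2 321.    4. ] gap 1.4
small [251.77464789 255.        ] [247 251  10   9  71] [[456.5 220.3]]
med [395.57264957 181.5982906 ] [390 176  12  12 117] [[ 642.5 -149.7]]
large [321.36752137 251.36752137] [316 246  12  12 117] [[466.4  42.4]]
weight [316.35373444 190.20954357] [298 173  37  36 964] [[630.3  53.7]]
```

```bash
python3 -m jog '{"jaw":[91,91,91,91],"slide":[[0,0,0],[0,0,0],[0,0,0],[0,0,0]],"spin":[0.8,0.8,0.75,0]}' 20
python3 -m jog '{"jaw":[80,80,80,80,80,80,80,80,80,80],"slide":[[0.3,-0.9,0],[0.3,-0.9,0],[0.3,-0.9,0],[0.3,-0.9,0],[0.3,-0.9,0],[0.3,-0.9,0],[0.3,-0.9,0],[0.3,-0.9,0],[0.3,-0.9,0],[0.3,-0.9,0]],"spin":[0,0,0,0,0,0,0,0,0,0]}'
```

```text
time_s: 0.5
ee_pos: [185.6, -544.0, 213.5]
ee_rot: [-180.0, 0.0, 0.1]
force: [0.0, -0.1, 0.0]
gripper_width: 91.0
gripper_force: 0.0
time_s: 1.5
ee_pos: [275.5, -272.9, 213.9]
ee_rot: [-180.0, 0.0, 0.2]
force: [1.1, -0.6, -0.2]
gripper_width: 79.6
gripper_force: 0.0
```

```bash
python3 -m jog '{"jaw":[80,80,80,80,80,80,80,80,80,80],"slide":[[0.32,-0.87,0],[0.32,-0.87,0],[0.32,-0.87,0],[0.32,-0.87,0],[0.32,-0.87,0],[0.32,-0.87,0],[0.32,-0.87,0],[0.32,-0.87,0],[0.32,-0.87,0],[0.32,-0.87,0]],"spin":[0,0,0,0,0,0,0,0,0,0]}'
python3 -m jog '{"jaw":[80,80,80,80,80,80,80,80,80,80],"slide":[[0.32,-0.87,0],[0.32,-0.87,0],[0.32,-0.87,0],[0.32,-0.87,0],[0.32,-0.87,0],[0.32,-0.87,0],[0.32,-0.87,0],[0.32,-0.87,0],[0.31,-0.79,0],[0,0,0]],"spin":[0,0,0,0,0,0,0,0,0,0]}'
```

```text
time_s: 2.5
ee_pos: [371.3, -11.9, 213.9]
ee_rot: [180.0, 0.0, 0.2]
force: [0.3, 0.1, -0.2]
gripper_width: 80.2
gripper_force: 0.0
time_s: 3.5
ee_pos: [458.1, 221.8, 213.4]
ee_rot: [-180.0, -0.0, 0.3]
force: [-1.0, 0.2, -1.0]
gripper_width: 79.8
gripper_force: 0.0
```

```bash
python3 -m jog '{"jaw":[80,80,80,80,80,80,80,80,80,80],"slide":[[0,0.04,0.8],[0,0,0.8],[0,0,0.8],[0,0,0.8],[0,0,0.8],[0,0,0.8],[0,0,0.6],[0,0,0.5],[0,0,0.3],[0,0,0]],"spin":[0,0,0,0,0,0,0,0,0,0]}' 20
python3 -m jog '{"jaw":[60,50,46,44,42,40,38,38,38,38],"slide":[[0,0,0],[0,0,0],[0,0,0],[0,0,0],[0,0,0],[0,0,0],[0,0,0],[0,0,0],[0,0,0],[0,0,0]],"spin":[0,0,0,0,0,0,0,0,0,0]}' 20
```

```text
time_s: 4.5
ee_pos: [456.3, 217.3, 27.0]
ee_rot: [179.9, 0.1, 0.1]
force: [0.6, -0.6, -0.2]
gripper_width: 79.8
gripper_force: 0.0
time_s: 5.5
ee_pos: [457.6, 218.6, 28.3]
ee_rot: [-180.0, -0.0, 0.0]
force: [-0.6, 1.7, 5.6]
gripper_width: 42.9
gripper_force: 20.0
```

```bash
python3 -m jog '{"jaw":[38,38,38,38,38,38,38,38,38,38],"slide":[[0,0,-0.3],[0,0,-0.6],[0,0,-0.7],[0,0,-0.7],[0,0,-0.7],[0.3,-0.1,0],[0.6,-0.24,0],[0.7,-0.28,0],[0.7,-0.28,0],[0.7,-0.28,0]],"spin":[0,0,0,0,0,0,0,0,0,0]}' 20
python3 -m jog '{"jaw":[38,38,38,38,38,38,38,38],"slide":[[0.7,-0.28,0],[0.7,-0.28,0],[0.7,-0.28,0],[0.6,-0.24,0],[0.3,-0.16,0],[0,0,0],[0,0,0],[0,0,0]],"spin":[0,0,0,0,0,0,0,0]}' 20
python3 - <<'E'
from h import *
for n in CM: cv2.imwrite(f"pics/{n}1.png",env.grab_frame(n)[:,:,::-1])
E
```

```text
time_s: 6.5
ee_pos: [547.9, 253.6, 116.1]
ee_rot: [179.9, 0.1, 0.0]
force: [-0.9, -0.2, -0.4]
gripper_width: 42.6
gripper_force: 19.9
time_s: 7.3
ee_pos: [636.3, 290.6, 117.6]
ee_rot: [180.0, 0.1, 0.0]
force: [-1.0, -0.2, -0.4]
gripper_width: 42.6
gripper_force: 19.9
```

View pics/scene1.png

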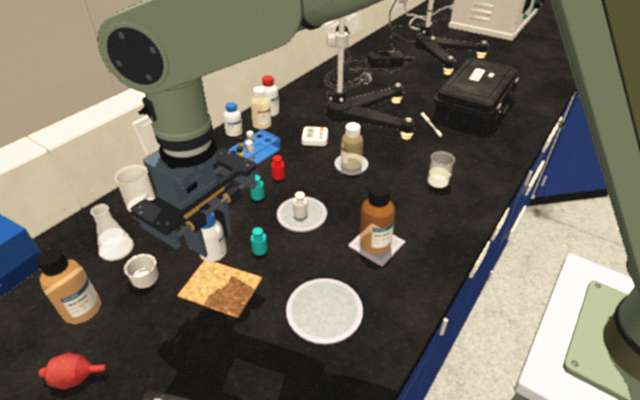

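The small bottle hangs upright in the gripper at (208,237) over the mat at (220,287). The large plate at (325,310) is now empty.

```bash
python3 -m jog '{"jaw":[38,38,38,38,38,38,38,38,38,38],"slide":[[0,0,0.4],[0,0,0.7],[0,0,0.7],[0,0,0.5],[0,0,0.3],[0,0,0.2],[0,0,0.1],[0,0,0.08],[0,0,0],[0,0,0]],"spin":[0,0,0,0,0,0,0,0,0,0]}' 20
python3 - <<'E'
from h import *
for n,s in dict(scene=(310,320),top=(255,262)).items():
    im=cv2.imread(f"pics/{n}1.png");v=cv2.cvtColor(im,cv2.COLOR_BGR2HSV)[...,2]
    m,c,st=blob(v>95,s);h=cv2.convexHull(cv2.findContours(m.astype(np.uint8),0,1)[0][0])[:,0]
    print(n,st,*circ(plane(n,h,6)))
E
```

```text
time_s: 8.4
ee_pos: [637.5, 291.1, 29.1]
ee_rot: [-180.0, -0.1, 0.0]
force: [0.7, 0.4, -1.0]
gripper_width: 42.8
gripper_force: 19.9
scene [ 285  278   79   67 4109] [458.62731533 224.5799542 ] 66.40518042871358
top [ 233  229   47   49 1656] [459.77434771 222.96871268] 66.2376842792824
```

```bash
python3 -m jog '{"jaw":[38,38,38,38],"slide":[[0,0,0.03],[0,0,0.03],[0,0,0],[0,0,0]],"spin":[0,0,0,0]}' 20
python3 -m jog '{"jaw":[42,44,46,50,58,66,72,75,75,75],"slide":[[0,0,0],[0,0,0],[0,0,0],[0,0,0],[0,0,0],[0,0,0],[0,0,-0.2],[0,0,-0.6],[0,0,-0.9],[0,0,-0.9]],"spin":[0,0,0,0,0,0,0,0,0,0]}' 20
```

```text
time_s: 8.8
ee_pos: [637.7, 291.1, 28.3]
ee_rot: [-180.0, -0.1, 0.0]
force: [-1.2, -0.7, 5.3]
gripper_width: 42.9
gripper_force: 20.0
time_s: 9.8
ee_pos: [637.1, 290.9, 105.6]
ee_rot: [180.0, 0.0, 0.0]
force: [-0.3, -0.1, 1.2]
gripper_width: 74.6
gripper_force: 0.0
```

```bash
python3 -m jog '{"jaw":[85,85,85,85,85,85,85,85,85,85],"slide":[[0,0,-0.9],[0,0,-0.9],[0,0,-0.9],[-0.6,0.8,-0.9],[-0.6,0.9,0],[-0.6,0.9,0],[-0.6,0.9,0],[-0.6,0.9,0],[-0.6,0.9,0],[-0.6,0.9,0]],"spin":[0,0,0,0,0,0,0,0,0,0]}'
python3 -m jog '{"jaw":[85,85,85,85,85,85],"slide":[[-0.6,0.9,0],[-0.5,0.7,0],[-0.37,0.5,0],[0,0,0],[0,0,0],[0,0,0]],"spin":[0,0,0,0,0,0]}'
```

```text
time_s: 10.8
ee_pos: [510.5, 103.9, 213.3]
ee_rot: [180.0, -0.1, 0.0]
force: [0.0, -0.2, 1.1]
gripper_width: 85.1
gripper_force: 0.0
time_s: 11.4
ee_pos: [468.0, 42.5, 212.9]
ee_rot: [-180.0, -0.0, 0.1]
force: [0.3, -0.2, -0.3]
gripper_width: 85.1
gripper_force: 0.0
```

```bash
python3 -m jog '{"jaw":[85,85,85,85,85,85,85,85,85,85],"slide":[[0,0,0.6],[0,0,0.8],[0,0,0.8],[0,0,0.8],[0,0,0.7],[0,0,0.4],[0,0,0.3],[0,0,0.2],[0,0,0.1],[0,0,0]],"spin":[0,0,0,0,0,0,0,0,0,0]}'
python3 -m jog '{"jaw":[75,68,64,62,60,58,56,56,56,56],"slide":[[0,0,0],[0,0,0],[0,0,0],[0,0,0],[0,0,0],[0,0,0],[0,0,0],[0,0,0],[0,0,0],[0,0,0]],"spin":[0,0,0,0,0,0,0,0,0,0]}' 35
```

```text
time_s: 12.4
ee_pos: [467.5, 42.0, 71.7]
ee_rot: [180.0, -0.0, 0.1]
force: [-0.1, 0.7, 0.2]
gripper_width: 85.0
gripper_force: 0.0
time_s: 13.4
ee_pos: [467.4, 41.5, 71.9]
ee_rot: [180.0, -0.0, 0.1]
force: [-1.1, -4.0, 5.3]
gripper_width: 59.3
gripper_force: 35.0
```

```bash
python3 -m jog '{"jaw":[56,56,56,56,56,56,56,56,56,56],"slide":[[0,0,-0.2],[0,0,-0.4],[0,0,-0.5],[0,0,-0.5],[0,0,-0.3],[0,0,-0.1],[0,-0.2,0],[0,-0.4,0],[0,-0.6,0],[0,-0.6,0]],"spin":[0,0,0,0,0,0,0,0,0,0]}' 35
python3 -m jog '{"jaw":[56,56,56,56,56,56,56,56,56,56],"slide":[[-0.03,-0.6,0],[-0.04,-0.6,0],[-0.04,-0.6,0],[-0.04,-0.6,0],[-0.04,-0.6,0],[-0.04,-0.6,0],[-0.04,-0.4,0],[0,-0.25,0],[0,0,0],[0,0,0]],"spin":[0,0,0,0,0,0,0,0,0,0]}' 35
python3 - <<'E'
from h import *
for n in CM: cv2.imwrite(f"pics/{n}2.png",env.grab_frame(n)[:,:,::-1])
E
```

```text
time_s: 14.4
ee_pos: [466.6, 97.2, 130.9]
ee_rot: [-180.0, 0.1, 0.0]
force: [0.6, 0.5, -5.0]
gripper_width: 59.2
gripper_force: 35.0
time_s: 15.4
ee_pos: [458.8, 223.1, 131.5]
ee_rot: [180.0, 0.0, 0.1]
force: [0.3, 0.1, -3.5]
gripper_width: 59.2
gripper_force: 35.0
```

View pics/scene2.png

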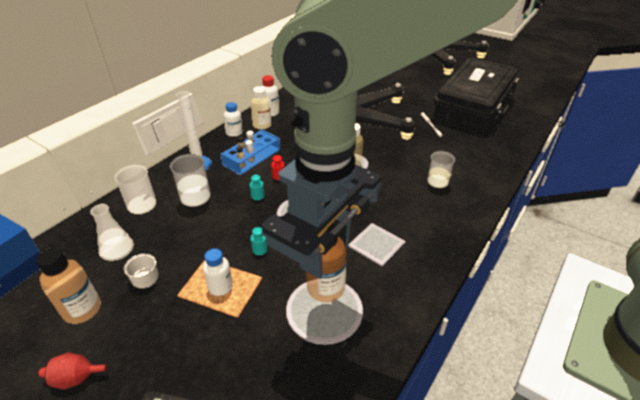

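The large bottle hangs upright at (327,270) over the large plate. The small bottle stands on the mat at (218,277), and the square plate at (377,243) is empty.

```bash
python3 -m jog '{"jaw":[56,56,56,56,56,56,56,56,56,56],"slide":[[0,0,0.3],[0,0,0.5],[0,0,0.5],[0,0,0.3],[0,0,0.2],[0,0,0.1],[0,0,0.05],[0,0,0.02],[0,0,0],[0,0,0]],"spin":[0,0,0,0,0,0,0,0,0,0]}' 35
python3 - <<'E'
from h import *
im=cv2.imread("pics/scene2.png");v=cv2.cvtColor(im,cv2.COLOR_BGR2HSV)[...,2]
m,c,st=blob(v>95,(377,243));p=np.argwhere(m)[:,::-1]
print(st,plane("scene",c,6),cv2.minAreaRect(plane("scene",p,6).astype(np.float32)))
E
```

```text
time_s: 16.5
ee_pos: [459.3, 223.5, 73.0]
ee_rot: [-180.0, -0.0, 0.0]
force: [0.6, 0.7, -3.2]
gripper_width: 59.1
gripper_force: 35.0
[ 348  223   58   43 1376] [[461.0209786   42.97542513]] ((462.0953674316406, 41.363101959228516), (85.38682556152344, 84.12210845947266), 85.39358520507812)
```

```bash
python3 -m jog '{"jaw":[56,56,56,56],"slide":[[0,0,0.03],[0,0,0.03],[0,0,0],[0,0,0]],"spin":[0,0,0,0]}' 35
```

```text
time_s: 16.9
ee_pos: [459.5, 223.5, 71.9]
ee_rot: [-180.0, -0.1, 0.0]
force: [-1.2, -0.8, 5.9]
gripper_width: 59.3
gripper_force: 35.0
```

```bash
python3 -m jog '{"jaw":[60,62,64,70,78,86,86,86,86,86],"slide":[[0,0,0],[0,0,0],[0,0,0],[0,0,0],[0,0,0],[0,0,0],[0,0,-0.2],[0,0,-0.6],[0,0,-0.9],[0,0,-0.9]],"spin":[0,0,0,0,0,0,0,0,0,0]}' 35
python3 -m jog '{"jaw":[86,86,70,60,60,60,60,60,60,60],"slide":[[0,0,-0.9],[0,0,-0.9],[0.3,0.3,-0.4],[0.7,0.7,0],[0.8,0.75,0],[0.8,0.75,0],[0.8,0.75,0],[0.8,0.75,0],[0.8,0.75,0],[0.4,0.4,0]],"spin":[0,0,0,0,0,0,0,0,0,0]}' 25
python3 -m jog '{"jaw":[60,60,60],"slide":[[0.4,0.35,0],[0,0,0],[0,0,0]],"spin":[0,0,0]}'
```

```text
time_s: 17.9
ee_pos: [458.9, 223.3, 149.8]
ee_rot: [180.0, 0.0, 0.0]
force: [-0.3, 0.9, 0.2]
gripper_width: 85.9
gripper_force: 0.0
time_s: 18.9
ee_pos: [622.7, 67.2, 214.9]
ee_rot: [180.0, -0.0, -0.1]
force: [0.0, 0.7, 1.0]
gripper_width: 60.0
gripper_force: 0.0
time_s: 19.2
ee_pos: [632.6, 59.1, 214.8]
ee_rot: [-180.0, 0.1, 0.1]
force: [-0.4, 0.9, 0.5]
gripper_width: 59.7
gripper_force: 0.0
```

```bash
python3 -m jog '{"jaw":[60,60,60,60,60,60,60,60,60,60],"slide":[[0,0,0.6],[0,0,0.9],[0,0,0.9],[0,0,0.9],[0,0,0.9],[0,0,0.9],[0,0,0.5],[0,0,0.2],[0,0,0],[0,0,0]],"spin":[0,0,0,0,0,0,0,0,0,0]}'
python3 - <<'E'
from h import *
im=env.grab_frame("scene")[:,:,::-1]
cv2.imwrite("pics/s3.png",cv2.resize(im[120:350,170:470],None,fx=2.6,fy=2.6,interpolation=2))
E
```

```text
time_s: 20.2
ee_pos: [633.6, 59.1, 42.0]
ee_rot: [-180.0, -0.1, 0.1]
force: [-0.4, -0.2, 1.3]
gripper_width: 60.1
gripper_force: 0.0
```

View pics/s3.png

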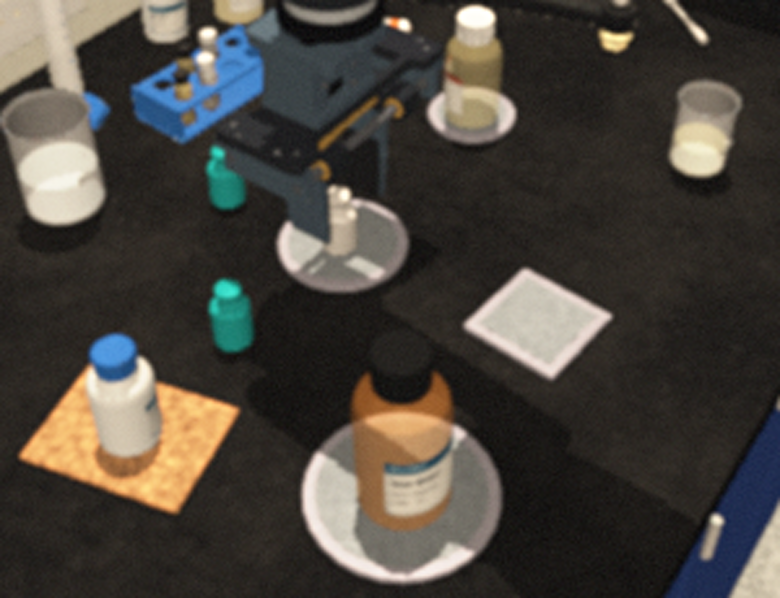

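The large bottle stands on the large plate at crop (402,440) and the small one on the mat at (123,395). The fingers straddle the weight at (341,222).

```bash
python3 -m jog '{"jaw":[60,60,60,60,60,60,60],"slide":[[0,0,0.4],[0,0,0.3],[0,0,0.2],[0,0,0.1],[0,0,0.04],[0,0,0],[0,0,0]],"spin":[0,0,0,0,0,0,0]}'
python3 -m jog '{"jaw":[50,42,36,34,32,30,28,26,24,24],"slide":[[0,0,0],[0,0,0],[0,0,0],[0,0,0],[0,0,0],[0,0,0],[0,0,0],[0,0,0],[0,0,0],[0,0,0]],"spin":[0,0,0,0,0,0,0,0,0,0]}' 25
```

```text
time_s: 20.95
ee_pos: [633.4, 58.5, 9.9]
ee_rot: [180.0, -0.0, 0.0]
force: [0.7, 0.0, 0.4]
gripper_width: 60.4
gripper_force: 0.0
time_s: 21.95
ee_pos: [633.2, 58.4, 9.6]
ee_rot: [180.0, -0.0, 0.0]
force: [-0.1, -0.5, 0.7]
gripper_width: 28.6
gripper_force: 25.0
```

```bash
python3 -m jog '{"jaw":[24,24,24,24,24,24,24,24,24,24],"slide":[[0,0,-0.2],[0,0,-0.4],[0,0,-0.6],[0,0,-0.5],[0,0,-0.3],[-0.3,0.03,0],[-0.6,0.06,0],[-0.7,0.08,0],[-0.7,0.08,0],[-0.7,0.08,0]],"spin":[0,0,0,0,0,0,0,0,0,0]}' 25
python3 -m jog '{"jaw":[24,24,24,24,24,24,24],"slide":[[-0.7,0.08,0],[-0.7,0.08,0],[-0.6,0.06,0],[-0.5,0.05,0],[-0.2,0,0],[0,0,0],[0,0,0]],"spin":[0,0,0,0,0,0,0]}' 25
python3 - <<'E'
from h import *
for n in CM: cv2.imwrite(f"pics/{n}4.png",env.grab_frame(n)[:,:,::-1])
im=cv2.imread("pics/scene4.png")
cv2.imwrite("pics/s4.png",cv2.resize(im[150:300,290:470],None,fx=4,fy=4,interpolation=2))
for n,s in dict(scene=(285,215),top=(303,195)).items():
    v=cv2.cvtColor(cv2.imread(f"pics/{n}4.png"),cv2.COLOR_BGR2HSV)[...,2]
    m,c,st=blob(v>95,s);h=cv2.convexHull(cv2.findContours(m.astype(np.uint8),0,1)[0][0])[:,0]
    print(n,st,*circ(plane(n,h,6)))
E
```

```text
time_s: 22.95
ee_pos: [540.8, 48.4, 68.8]
ee_rot: [180.0, 0.1, 0.0]
force: [-0.3, -0.6, -1.7]
gripper_width: 28.1
gripper_force: 25.0
time_s: 23.65
ee_pos: [462.8, 40.5, 69.7]
ee_rot: [-180.0, -0.1, 0.0]
force: [-0.4, -1.2, -1.8]
gripper_width: 27.8
gripper_force: 25.0
scene [ 276  196   52   36 1461] [633.92955906  56.49943397] 54.384905117510804
top [ 297  172   39   38 1161] [634.76016503  54.80875936] 54.43843589808066
```

View pics/s4.png

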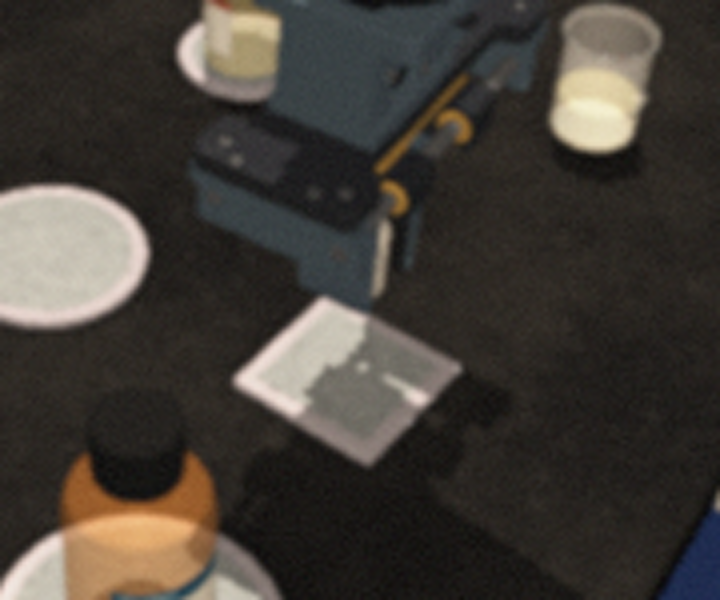

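The weight is held between the fingers at crop (380,255), over the square plate at (345,380).

```bash
python3 -m jog '{"jaw":[24,24,24,24,24,24,24,24,24,24],"slide":[[0,0,0.3],[0,0,0.5],[0,0,0.5],[0,0,0.3],[0,0,0.2],[0,0,0.1],[0,0,0.05],[0,0,0.03],[0,0,0.02],[0,0,0]],"spin":[0,0,0,0,0,0,0,0,0,0]}' 25
python3 -m jog '{"jaw":[24,24,24],"slide":[[0,0,0],[0,0,0],[0,0,0]],"spin":[0,0,0]}' 25
```

```text
time_s: 24.75
ee_pos: [462.4, 40.4, 9.9]
ee_rot: [180.0, -0.0, 0.0]
force: [0.5, 0.3, -2.4]
gripper_width: 28.2
gripper_force: 25.0
time_s: 25.05
ee_pos: [462.2, 40.4, 9.7]
ee_rot: [180.0, -0.0, 0.0]
force: [0.6, -0.3, -2.6]
gripper_width: 27.9
gripper_force: 25.0
```

```bash
python3 -m jog '{"jaw":[24,24,24,24],"slide":[[0,0,0.03],[0,0,0],[0,0,0],[0,0,0]],"spin":[0,0,0,0]}' 25
python3 -m jog '{"jaw":[24,24,24],"slide":[[0,0,0.02],[0,0,0],[0,0,0]],"spin":[0,0,0]}' 25
```

```text
time_s: 25.45
ee_pos: [462.3, 40.4, 9.6]
ee_rot: [180.0, -0.0, 0.0]
force: [-1.6, 0.4, 6.0]
gripper_width: 27.9
gripper_force: 25.0
time_s: 25.75
ee_pos: [462.4, 40.4, 9.5]
ee_rot: [180.0, -0.0, 0.0]
force: [-2.9, -1.0, 11.6]
gripper_width: 28.2
gripper_force: 25.0
```

```bash
python3 -m jog '{"jaw":[26,28,30,34,42,50,56,60,60,60],"slide":[[0,0,0],[0,0,0],[0,0,0],[0,0,0],[0,0,0],[0,0,0],[0,0,-0.3],[0,0,-0.7],[0,0,-0.9],[0,0,-0.9]],"spin":[0,0,0,0,0,0,0,0,0,0]}' 25
python3 -m jog '{"jaw":[70,78,78,78,78,78,78,78,78,78],"slide":[[0,0,-0.9],[0,0,-0.9],[0.3,0.3,-0.5],[0.8,0.85,0],[0.8,0.85,0],[0.8,0.85,0],[0.8,0.85,0],[0.8,0.85,0],[0.8,0.85,0],[0.6,0.6,0]],"spin":[0,0,0,0,0,0,0,0,0,0]}' 25
python3 -m jog '{"jaw":[78,78,78],"slide":[[0.34,0.37,0],[0,0,0],[0,0,0]],"spin":[0,0,0]}'
```

```text
time_s: 26.75
ee_pos: [462.0, 40.3, 93.4]
ee_rot: [180.0, 0.0, 0.0]
force: [0.7, 0.3, -0.4]
gripper_width: 59.5
gripper_force: 0.0
time_s: 27.75
ee_pos: [634.5, -141.3, 161.5]
ee_rot: [180.0, -0.0, -0.0]
force: [0.2, 1.0, -0.3]
gripper_width: 77.7
gripper_force: 0.0
time_s: 28.05
ee_pos: [642.9, -150.3, 161.1]
ee_rot: [-180.0, 0.1, 0.0]
force: [-0.6, 0.0, -0.2]
gripper_width: 78.1
gripper_force: 0.0
```

Lower by 119 mm (TCP z 42) and grip.

```bash
python3 -m jog '{"jaw":[78,78,78,78,78,78,78,78,78,78],"slide":[[0,0,0.4],[0,0,0.7],[0,0,0.8],[0,0,0.8],[0,0,0.6],[0,0,0.4],[0,0,0.2],[0,0,0.07],[0,0,0],[0,0,0]],"spin":[0,0,0,0,0,0,0,0,0,0]}'
python3 -m jog '{"jaw":[66,58,54,52,50,48,46,44,44,44],"slide":[[0,0,0],[0,0,0],[0,0,0],[0,0,0],[0,0,0],[0,0,0],[0,0,0],[0,0,0],[0,0,0],[0,0,0]],"spin":[0,0,0,0,0,0,0,0,0,0]}' 25
```

```text
time_s: 29.05
ee_pos: [644.1, -150.7, 43.0]
ee_rot: [180.0, -0.1, 0.0]
force: [1.0, 0.1, -0.6]
gripper_width: 78.1
gripper_force: 0.0
time_s: 30.05
ee_pos: [643.6, -150.8, 42.1]
ee_rot: [180.0, -0.0, 0.0]
force: [-0.1, -1.4, 1.0]
gripper_width: 48.7
gripper_force: 25.0
```

```bash
python3 -m jog '{"jaw":[44,44,44,44,44,44,44,44,44,44],"slide":[[0,0,-0.2],[0,0,-0.4],[0,0,-0.6],[0,0,-0.5],[0,0,-0.3],[0,-0.3,0],[-0.05,-0.6,0],[-0.05,-0.7,0],[-0.05,-0.7,0],[-0.05,-0.7,0]],"spin":[0,0,0,0,0,0,0,0,0,0]}' 25
python3 -m jog '{"jaw":[44,44,44,44,44,44,44,44,44],"slide":[[-0.05,-0.7,0],[-0.05,-0.7,0],[0,-0.7,0],[0,-0.7,0],[0,-0.6,0],[0,-0.33,0],[0,-0.15,0],[0,0,0],[0,0,0]],"spin":[0,0,0,0,0,0,0,0,0]}' 25
python3 - <<'E'
from h import *
for n in CM: cv2.imwrite(f"pics/{n}5.png",env.grab_frame(n)[:,:,::-1])
im=cv2.imread("pics/scene5.png")
cv2.imwrite("pics/s5.png",cv2.resize(im[120:350,170:470],None,fx=2.6,fy=2.6,interpolation=2))
for n,s in dict(scene=(352,165),top=(390,187)).items():
    v=cv2.cvtColor(cv2.imread(f"pics/{n}5.png"),cv2.COLOR_BGR2HSV)[...,2]
    m,c,st=blob(v>95,s);h=cv2.convexHull(cv2.findContours(m.astype(np.uint8),0,1)[0][0])[:,0]
    print(n,st,*circ(plane(n,h,6)))
E
```

```text
time_s: 31.05
ee_pos: [636.2, -58.1, 100.8]
ee_rot: [-179.9, 0.2, 0.1]
force: [-0.3, 0.4, -2.7]
gripper_width: 48.4
gripper_force: 24.9
time_s: 31.95
ee_pos: [634.3, 55.2, 102.0]
ee_rot: [180.0, 0.0, 0.0]
force: [0.3, 0.1, -1.4]
gripper_width: 48.7
gripper_force: 24.9
scene [334 153  35  22 606] [ 642.40143728 -150.87465926] 42.44945928895318
top [375 173  29  29 685] [ 643.76325569 -153.18908388] 41.97478538661934
```

View pics/s5.png

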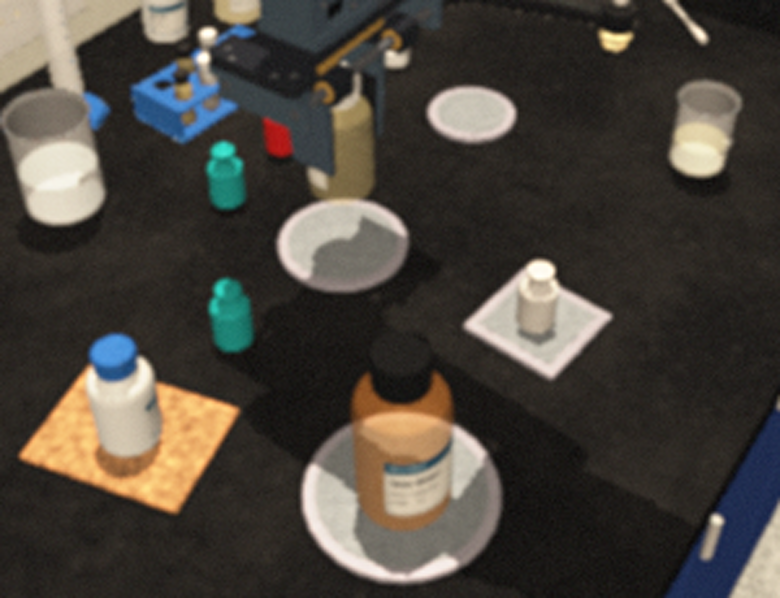

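The weight stands centred on the square plate, crop (538,300). The medium bottle hangs upright at (345,150) over the medium plate at (343,243), and the small plate at (472,114) is empty. Its centre is about (643.1, -152).

```bash
python3 -m jog '{"jaw":[44,44,44,44,44,44,44,44,44,44],"slide":[[0,0,0.3],[0,0,0.5],[0,0,0.5],[0,0,0.3],[0,0,0.2],[0,0,0.1],[0,0,0.05],[0,0,0.05],[0,0,0],[0,0,0]],"spin":[0,0,0,0,0,0,0,0,0,0]}' 25
python3 -m jog '{"jaw":[44,44,44],"slide":[[0,0,0.03],[0,0,0],[0,0,0]],"spin":[0,0,0]}' 25
```

```text
time_s: 33.05
ee_pos: [634.6, 55.8, 42.4]
ee_rot: [180.0, -0.0, 0.0]
force: [0.6, -0.3, -2.0]
gripper_width: 48.6
gripper_force: 24.9
time_s: 33.35
ee_pos: [634.8, 55.9, 42.1]
ee_rot: [-180.0, -0.1, 0.0]
force: [-0.7, -0.0, 4.7]
gripper_width: 48.9
gripper_force: 25.0
```

```bash
python3 -m jog '{"jaw":[46,48,50,54,62,70,76,78,78,78],"slide":[[0,0,0],[0,0,0],[0,0,0],[0,0,0],[0,0,0],[0,0,0],[0,0,-0.3],[0,0,-0.7],[0,0,-0.9],[0,0,-0.9]],"spin":[0,0,0,0,0,0,0,0,0,0]}' 25
python3 -m jog '{"jaw":[78,78,78,78,78,78,78,78,78,78],"slide":[[0,0,-0.9],[0,-0.2,-0.3],[0,-0.7,0],[0.05,-0.9,0],[0.05,-0.9,0],[0,-0.9,0],[0,-0.9,0],[0,-0.9,0],[0,-0.9,0],[0,-0.9,0]],"spin":[0,0,0,0,0,0,0,0,0,0]}' 20
python3 -m jog '{"jaw":[78,78,78,78],"slide":[[0,-0.44,0],[0,-0.2,0],[0,0,0],[0,0,0]],"spin":[0,0,0,0]}'
```

```text
time_s: 34.35
ee_pos: [634.3, 55.8, 126.4]
ee_rot: [180.0, 0.0, 0.0]
force: [0.3, 0.5, -0.3]
gripper_width: 78.3
gripper_force: 0.0
time_s: 35.35
ee_pos: [636.5, 273.2, 160.2]
ee_rot: [180.0, 0.1, 0.1]
force: [-0.1, -0.5, -0.2]
gripper_width: 78.0
gripper_force: 0.0
time_s: 35.75
ee_pos: [637.2, 289.9, 160.9]
ee_rot: [179.9, 0.0, 0.0]
force: [0.4, -0.6, 0.2]
gripper_width: 78.0
gripper_force: 0.0
```

Lower by 133 mm (4.43) and grip. Then lift 150 mm (underside at about 156, clear of the medium bottle).

```bash
python3 -m jog '{"jaw":[78,78,78,78,78,78,78,78,78,78],"slide":[[0,-0.03,0.5],[0,0,0.8],[0,0,0.8],[0,0,0.8],[0,0,0.7],[0,0,0.4],[0,0,0.3],[0,0,0.1],[0,0,0],[0,0,0]],"spin":[0,0,0,0,0,0,0,0,0,0]}'
python3 -m jog '{"jaw":[60,50,46,44,42,40,38,38,38,38],"slide":[[0,0,0],[0,0,0],[0,0,0],[0,0,0],[0,0,0],[0,0,0],[0,0,0],[0,0,0],[0,0,0],[0,0,0]],"spin":[0,0,0,0,0,0,0,0,0,0]}' 20
python3 -m jog '{"jaw":[38,38,38,38,38,38,38,38,38,38],"slide":[[0,0,-0.2],[0,0,-0.5],[0,0,-0.7],[0,0,-0.8],[0,0,-0.8],[0,0,-0.8],[0,0,-0.7],[0,0,-0.4],[0,0,-0.1],[0,0,0]],"spin":[0,0,0,0,0,0,0,0,0,0]}' 20
```

```text
time_s: 36.75
ee_pos: [637.9, 292.1, 30.2]
ee_rot: [-180.0, -0.1, 0.0]
force: [-0.1, -0.3, 0.5]
gripper_width: 77.8
gripper_force: 0.0
time_s: 37.75
ee_pos: [637.3, 291.8, 29.2]
ee_rot: [180.0, -0.0, 0.0]
force: [0.1, 0.1, 1.2]
gripper_width: 42.7
gripper_force: 20.0
time_s: 38.75
ee_pos: [637.1, 291.9, 179.3]
ee_rot: [180.0, -0.0, 0.0]
force: [-1.2, 0.1, -0.9]
gripper_width: 42.8
gripper_force: 20.0
```

```bash
python3 -m jog '{"jaw":[38,38,38,38,38,38,38,38,38,38],"slide":[[0,0.3,0],[0.05,0.7,0],[0.05,0.9,0],[0.05,0.9,0],[0.05,0.9,0],[0,0.9,0],[0,0.9,0],[0,0.9,0],[0,0.9,0],[0,0.9,0]],"spin":[0,0,0,0,0,0,0,0,0,0]}' 20
python3 -m jog '{"jaw":[38,38,38,38,38,38,38,38,38,38],"slide":[[0,0.9,0],[0,0.9,0],[0,0.9,0],[0,0.9,0],[0,0.9,0],[0,0.9,0],[0,0.7,0],[0,0.35,0],[0,0.14,0],[0,0,0]],"spin":[0,0,0,0,0,0,0,0,0,0]}' 20
python3 -m jog '{"jaw":[38,38,38,38,38,38,38,38,38,38],"slide":[[0,0,0.4],[0,0,0.7],[0,0,0.8],[0,0,0.8],[0,0,0.7],[0,0,0.5],[0,0,0.4],[0,0,0.2],[0,0,0],[0,0,0]],"spin":[0,0,0,0,0,0,0,0,0,0]}' 20
python3 - <<'E'
from h import *
im=env.grab_frame("scene")[:,:,::-1]
cv2.imwrite("pics/s6.png",cv2.resize(im[120:350,170:470],None,fx=2.6,fy=2.6,interpolation=2))
E
```

```text
time_s: 39.75
ee_pos: [642.3, 42.9, 178.3]
ee_rot: [179.9, 0.1, -0.0]
force: [0.0, 0.9, -1.5]
gripper_width: 42.5
gripper_force: 20.0
time_s: 40.75
ee_pos: [643.0, -152.3, 178.8]
ee_rot: [-180.0, 0.0, -0.0]
force: [-0.2, -0.2, -0.5]
gripper_width: 42.8
gripper_force: 20.0
time_s: 41.75
ee_pos: [644.0, -151.7, 44.7]
ee_rot: [180.0, -0.1, 0.1]
force: [0.2, 0.6, -1.2]
gripper_width: 42.7
gripper_force: 20.0
```

View pics/s6.png

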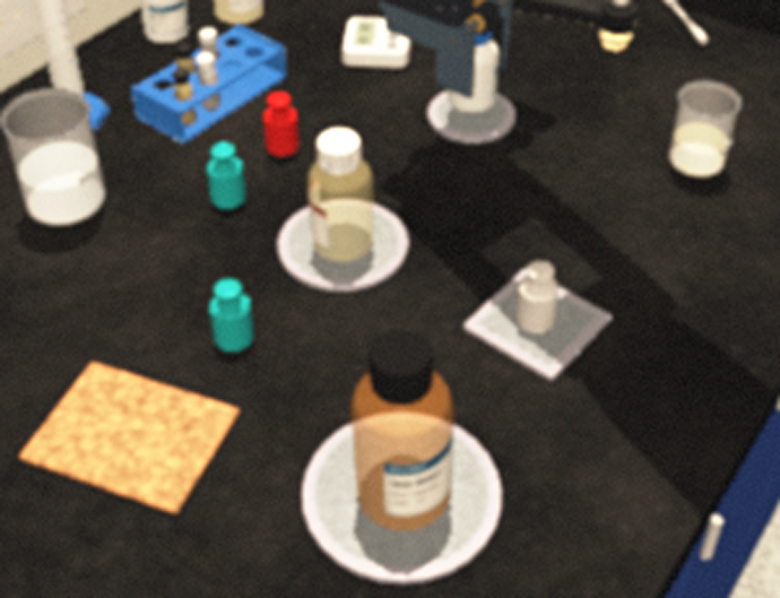

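The medium bottle stands on the medium plate, crop (340,200). The small bottle hangs upright at (480,75), 15 mm above the small plate.

```bash
python3 -m jog '{"jaw":[38,38,38,38,38,38,38,38],"slide":[[0,0,0.15],[0,0,0.15],[0,0,0.1],[0,0,0.07],[0,0,0.03],[0,0,0.02],[0,0,0],[0,0,0]],"spin":[0,0,0,0,0,0,0,0]}' 20
python3 -m jog '{"jaw":[38,38,38],"slide":[[0,0,0.02],[0,0,0],[0,0,0]],"spin":[0,0,0]}' 20
```

```text
time_s: 42.6
ee_pos: [643.5, -151.8, 29.1]
ee_rot: [180.0, -0.0, 0.0]
force: [-2.2, -0.0, 4.8]
gripper_width: 42.8
gripper_force: 20.0
time_s: 42.9
ee_pos: [643.6, -151.8, 29.1]
ee_rot: [180.0, -0.0, 0.0]
force: [-3.3, 0.6, 7.5]
gripper_width: 42.8
gripper_force: 20.0
```

```bash
python3 -m jog '{"jaw":[40,42,44,48,56,64,72,76,78,78],"slide":[[0,0,0],[0,0,0],[0,0,0],[0,0,0],[0,0,0],[0,0,0],[0,0,-0.2],[0,0,-0.6],[0,0,-0.9],[0,0,-0.9]],"spin":[0,0,0,0,0,0,0,0,0,0]}' 20
python3 -m jog '{"jaw":[78,78,78,78,78,78,78,78,78,78],"slide":[[0,0,-0.9],[0,0,-0.9],[0,0,-0.9],[-0.6,0.5,-0.6],[-0.8,0.9,0],[-0.8,0.9,0],[-0.8,0.9,0],[-0.8,0.9,0],[-0.8,0.9,0],[-0.8,0.9,0]],"spin":[0,0,0,0,0,0,0,0,0,0]}' 20
python3 -m jog '{"jaw":[78,78,78,78,78,78,78],"slide":[[-0.8,0.9,0],[-0.8,0.9,0],[-0.8,0.9,0],[-0.8,0.9,0],[-0.4,0.4,0],[0,0,0],[0,0,0]],"spin":[0,0,0,0,0,0,0]}'
python3 - <<'E'
from h import *
I={}
for n in CM: I[n]=np.ascontiguousarray(env.grab_frame(n)[:,:,::-1]); cv2.imwrite(f"pics/{n}7.png",I[n])
a=cv2.resize(I["scene"][120:350,170:470],(390,299)); b=cv2.resize(I["top"][135:290,200:440],None,fx=3.3,fy=3.3,interpolation=2)
cv2.imwrite("pics/s7.png",b); cv2.imwrite("pics/s7s.png",cv2.resize(I["scene"][120:350,170:470],None,fx=2.6,fy=2.6,interpolation=2))
E
```

```text
time_s: 43.9
ee_pos: [643.4, -151.7, 106.8]
ee_rot: [-180.0, 0.0, 0.0]
force: [0.2, 0.3, -0.1]
gripper_width: 77.8
gripper_force: 0.0
time_s: 44.9
ee_pos: [480.6, -329.9, 205.5]
ee_rot: [180.0, -0.0, 0.0]
force: [0.0, 1.0, 0.1]
gripper_width: 78.0
gripper_force: 0.0
time_s: 45.6
ee_pos: [374.1, -448.5, 205.1]
ee_rot: [-180.0, -0.0, 0.0]
force: [1.1, -0.1, 0.6]
gripper_width: 77.9
gripper_force: 0.0
```

View pics/s7.png

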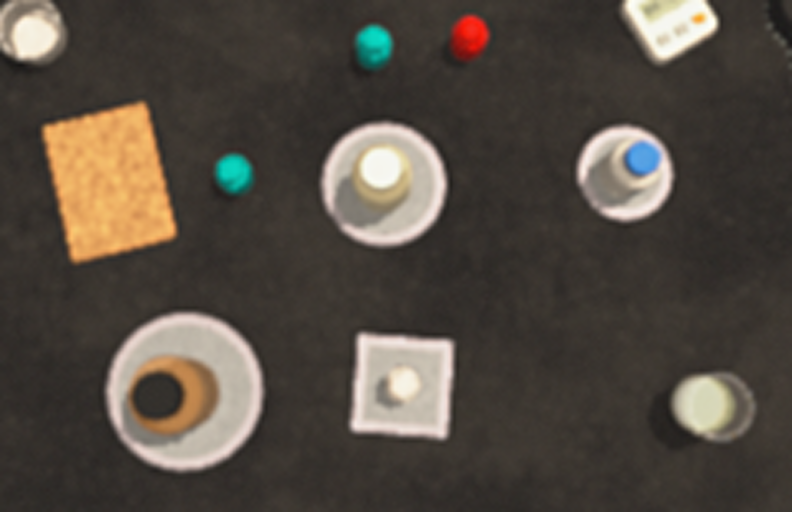

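View pics/s7s.png

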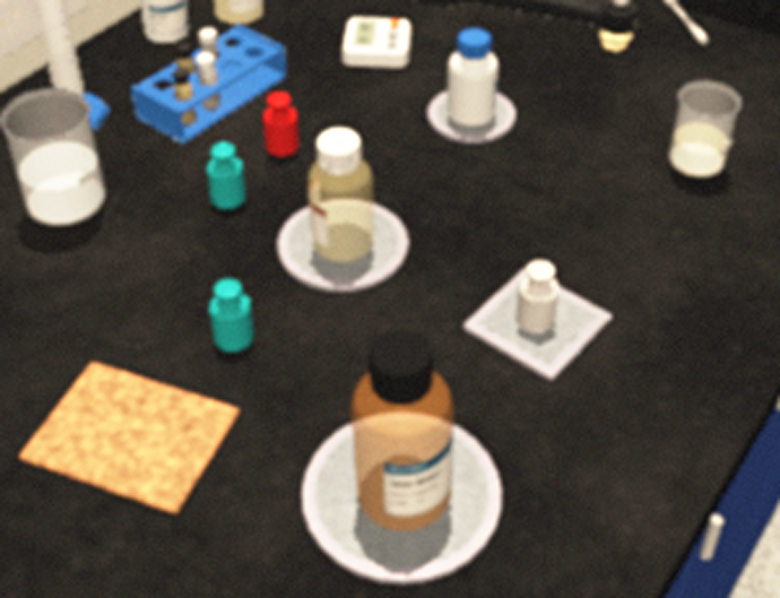

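All four stand upright on their plates and the beaker is at its old place, top crop (712,405). I'll check the centring in numbers from both views.

```bash
python3 - <<'E'
from h import *
o=lambda p,f,x,y:((p[0]+.5)/f-.5+x,(p[1]+.5)/f-.5+y)
S=lambda *p:o(p,2.6,170,120); T=lambda *p:o(p,3.3,200,135)
for k,s,t,c in [("small",S(474,42),T(642,159),(643.1,-152)),("med",S(340,141),T(381,167),(634.4,55.6)),("large",S(401,350),T(158,395),(459.2,223.8)),("weight",S(541,268),T(405,382),(462.2,40.8))]:
    p,e=tri(s,t);z={"small":88,"med":111,"large":141,"weight":61}[k]
    print(k,p.round(1),e.round(1),'top-view xy',plane("top",t,z).round(1),'plate',c)
E
```

```text
small [ 643.9 -152.2   81.8] 0.3 top-view xy [[ 642.8 -151. ]] plate (643.1, -152)
med [633.2  56.7 109.6] 1.5 top-view xy [[633.6  57.1]] plate (634.4, 55.6)
large [460.4 222.4 139.4] 1.0 top-view xy [[460.  221.8]] plate (459.2, 223.8)
weight [466.1  38.1  56. ] 1.1 top-view xy [[466.7  38.4]] plate (462.2, 40.8)
```

```bash
python3 -c "
from workcell import env
print(env.job_done())"
```

```text
the job is handed in; nothing more can be done
None
```

All three bottles and the steel weight now stand upright on their own plates, and the job was handed in at about 46 s of the 152 s allowed. The bottles measured within about 2 mm of their plate centres and the weight within about 5 mm, the beaker was not touched, and the hand-in returned no verdict.

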